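# Load a tote of forged blanks onto the ramp stand and uncover it

## Robot

A 6-joint arm with a two-finger parallel gripper is mounted at the origin on the work surface. World frame = base frame: x ahead of the robot, y to its left, z up, the work surface at z = 0. Lengths are in m, angles in rad, forces in N, time in s.
With the tool pointing down it reaches from about 0.375 to 0.975 m from the base axis. Payload 3.8 kg.
Tool frame: the origin (TCP) lies at the very end of the fingers, on their centre line; the grasp point (between the pads) lies 19 mm behind it (manip.grip_point_offset is the z of the grasp point in the tool frame, in m); z points along the fingers, y is the line along which they close (so a half turn about z gives the same grasp; the last joint's range is limited). The gripper opens to 85 mm and grips with 20 to 120 N. Pads are 22 mm wide; open, the fingers measure 114 mm over their backs; the gripper's body (76 mm by 85 mm) begins 54 mm behind the grasp point. The pads swing forward as they close: fully open they stand 13 mm farther back than shut.
Start: joints at [-1.252, 0.264, 1.604, -0, 1.274, -0.037], TCP at [0.235, -0.633, 0.231] pointing down, gripper open.
Joint ranges: [-2.63, 2.63], [-0.94, 2.18], [0.31, 2.57], [-1.31, 4.45], [0, 2.66], [-2.55, 2.55]. Speed limits (rad/s): [2.57, 2.57, 3.14, 3.14, 3.14, 3.14].

## Interface

Orientations are given as a unit quaternion [w, x, y, z].
In Python, from station import manip gives the robot as it stands. The module is installed in compiled form; this text tells all that it offers.
- The arm moves only by the tool carry_out, never from a script. Its argument "plan" is a list of rows, each an object of numbers: "dx", "dy", "dz": the shift along the world's x, y, z in m; "ax", "ay", "az": the turn, a rotation vector about the world's x, y, z in rad. A call has 1 to 5 rows; each row shifts and turns the commanded pose from where the row before left it; what a row does not reach is not made up. A row lasts 1/8 s, in which the tool goes at most 62.5 mm and 10.7 degrees, less where a joint would pass 70% of its speed; a pose out of reach is approached as far as the arm can. A call is refused whole if a number of a shift passes 0.0625 or a number of a turn 0.188, either way. A call with a gripper value outside its range is refused whole. "grip" is the finger opening in m, from 0 to 0.0854, set as the call begins (left out, the last holds). The fingers move at their own pace and stop on an object; "force" is the grip in N (left out, the last holds). Time passes only in rows, so rows that do not move let the fingers close. It gives the time, the measured TCP pose, the force, the opening and the grip force at its end, in the units of the state.
- manip.sense(): the state, without advancing time (a new reading comes with each control period).
- manip.read_camera(name): name is "scene" or "top" or "wrist"; returns the picture (480x640x3 uint8, blue, green, red); there is no depth.
- manip.calibration(name): a dict with "K" (3x3 intrinsics, pixels), "position" and "attitude" of the camera in the world. Camera axes: x right, y down, z forward; pixel columns grow to the right and rows downward; lengths in m; the calibration is good to about 2 mm. The wrist camera is an equidistant fisheye: a pixel r from the principal point sees the ray r / f radians off the axis. A picture is of the moment at which its call begins: read the wrist's pose just before it. calibration takes no time and is no camera call; for the wrist camera it gives the pose at the moment of the call.
- manip.sign_off(): hands the job in; it is judged then, once.
The state is a dict: "time_s": time; "joint_pos": joint angles; "joint_velocities": joint speeds; "tau": joint torques, N m; "ee_pos": TCP position; "tool_rot": TCP orientation; "wrist_force": force on the tool from outside, world axes, zero at the start; "wrist_torque": the same for the moment, N m; "finger_gap": finger opening in m; "grip_force": force on a finger pad.
Only numpy, scipy, OpenCV 4.12 (cv2) and the standard library are available. Lean on these libraries where they do the work, as an engineer would, in place of code of your own. Each camera call takes 0.05 s, during which the arm holds its last target. There are 200 camera calls.

## Task

Push the closed tote of forged blanks up the ramp of the stand, by pushing and not lifting it and with its lid on, until its tail drops behind the ramp's lip and it sits flat on the deck. Then open it: take the lid by its red handle, tip that end up first while the other end still rests on the tote, lift the lid off and set it down, not dropped, flat with the handle up in the middle of the black mat. Leave the hammer and the orange can where they are.

Things in the scene. Friction and masses are not known exactly. Their poses are not given: they have to be found in the camera images.
- stand: Fixed steel loading stand: ramp, lip, deck. Origin on the bench surface, under the middle of the ramp's crest (the lip); x is level and points up the ramp, z up. The 136 mm wide ramp rises evenly from bench level at x = -130 mm to the crest at x = 0, 32 mm high (13.8 degrees); behind the crest the surface drops 10 mm to the flat deck.
- ramp_foot (a point): Middle of the ramp's lower edge, at bench level; axes as the stand's. Blue side guides, 6 mm thick, stand 170 mm apart here, close in to 124 mm apart (inside) 45 mm up the ramp, and run on like that to the deck's end; 14 mm above the ramp, 18 mm above the deck.
- deck (a point): Middle of the deck's surface, 79 mm past the crest, 22 mm above the bench. The deck runs from 3 to 155 mm past the crest, where a yellow end fence stands (top 50 mm above the bench).
- tote: Loose green tote, 130 mm long (x), 110 mm wide (y), 55 mm tall, 0.45 to 0.8 kg, slides with friction. Origin at the centre of its underside; x points to its front, towards the ramp. It starts on the bench before the ramp's foot, off line by 10 to 65 mm to the robot's side and turned by up to 0.2 rad. Home: origin 63 to 96 mm past the crest, flat on the deck.
- push_bar (a point): Middle of the rear face of the tote's yellow push bar; the bar is 100 mm wide, 16 mm tall, stands 18 mm out from the rear wall; this point is at x = -83, z = 27 mm in the tote frame. Pushed here the tote climbs the ramp, nods over the crest and its tail drops behind the lip. Axes as the tote's.
- tote_mouth (a point): Centre of the tote's rim plane, 55 mm above its underside; axes as the tote's.
- tote_heel (a point): Middle of the tote's rear rim edge: in the tote frame x = -65, y = 0, z = 55 mm.
- lid: Loose aluminium lid, 0.12 kg: plate 134 x 114 x 5 mm, on its underside a 112 x 92 mm step 7 mm deep that fits in the tote's mouth with 4 mm to spare. Origin at the centre of the plate's underside (the seat plane); axes as the tote's when seated, z up. Lying flat on the mat its origin is 7 mm above the mat's top.
- lid_handle (a point): Centre of the red grip bar of the lid: 12 mm thick (x), 64 mm long (y), 12 mm tall; in the lid frame at x = +40, y = 0, z = 37 mm, so near the lid's front end, with 26 mm free beneath it between two 10 mm square posts. Axes as the lid's.
- lid_heel (a point): Middle of the lid's rear end, in the lid frame x = -65, y = 0, z = 0; it lies on the tote's rear rim.
- mat: Fixed black rubber mat, 200 mm (x) by 160 mm (y), 4 mm thick. Origin under its centre.
- hammer: hammer, 260 mm long, lying on the bench between the robot and the stand; loose, to be left alone
- can: orange can, 66 mm across and 110 mm tall, standing near the mat, origin under its centre; loose, to be left alone
There are look-alikes about, which are no part of the job. There is more than one size of the lid; the job needs the larger.

How it is judged:
By the outcome, as a careful person would: the job done as asked, in the order asked, and still so for the second after the job is handed in, with the robot touching nothing.
It also fails if it takes over 72 s, if anything falls off the work surface, if the arm or the gripper's body presses on something with over 40 N, if the wrist force passes 120 N, or if a joint passes its speed limit or range.

## Working session

There is one attempt and no reset: what is moved stays moved. The work goes in short steps, Python scripts to look and compute and a tool call to move; the robot and the scene stay as the last step left them, time stands still between calls to the robot, and variables do not carry over. Pictures are saved under pics/ and viewed, at most 12 in all, crops included, and the job is handed in when it is done.

Besides the shell and the picture viewer there is one more tool, called after ">>>" as name(argument=value, ...) on one line, values as JSON. carry_out: Moves the arm, as the interface text tells. Its arguments: {"type":"object","properties":{"plan":{"type":"array","items":{"type":"object","properties":{"dx":{"type":"number"},"dy":{"type":"number"},"dz":{"type":"number"},"ax":{"type":"number"},"ay":{"type":"number"},"az":{"type":"number"}}}},"grip":{"type":"number"},"force":{"type":"number"}},"required":["plan"]}

```bash
mkdir -p pics; ls; cat > h.py <<'E'
import numpy as np, cv2
from scipy.spatial.transform import Rotation as R
from station import manip
def rot(q): return R.from_quat([q[1],q[2],q[3],q[0]])
def cal(n):
    c=manip.calibration(n); return np.array(c['K']),np.array(c['position']),np.array(c['attitude'])
def Rm(a): return rot(a).as_matrix() if a.size==4 else a.reshape(3,3)
def unproj(n,uv,z,c=None):
    K,p,a=c or cal(n); M=Rm(a); o=[]
    for (u,v),zz in zip(uv,np.broadcast_to(z,len(uv))):
        x=(u-K[0,2])/K[0,0]; y=(v-K[1,2])/K[1,1]
        if n=='wrist':
            r=np.hypot(x,y); d=np.array([x/r*np.sin(r),y/r*np.sin(r),np.cos(r)]) if r>0 else np.array([0,0,1.])
        else: d=np.array([x,y,1.])
        d=M@d; o.append(p+d*(zz-p[2])/d[2])
    return np.array(o)
def proj(n,P,c=None):
    K,p,a=c or cal(n); q=(np.atleast_2d(P)-p)@Rm(a)
    if n=='wrist':
        h=np.hypot(q[:,0],q[:,1]); t=np.arctan2(h,q[:,2]); s=(t/np.maximum(h,1e-9))[:,None]*q[:,:2]
    else: s=q[:,:2]/q[:,2:]
    return s*[K[0,0],K[1,1]]+[K[0,2],K[1,2]]
E
python3 - <<'E'
from h import *
np.set_printoptions(precision=4,suppress=True)
for n in('scene','top'):
    cv2.imwrite(f'pics/{n}0.png',manip.read_camera(n)); print(n,cal(n))
s=manip.sense(); print(s)
E
```

```text
pics
scene (array([[569.1898,   0.    , 313.231 ],
       [  0.    , 569.1898, 239.6937],
       [  0.    ,   0.    ,   1.    ]]), array([ 0.9054, -0.5578,  1.1011]), array([-0.2589,  0.9267,  0.2619, -0.0748]))
top (array([[496.7153,   0.    , 319.9471],
       [  0.    , 496.7153, 240.1899],
       [  0.    ,   0.    ,   1.    ]]), array([ 0.518 , -0.0196,  1.0909]), array([-0.0276,  0.7094, -0.7039,  0.0227]))
{'time_s': 0.1, 'joint_pos': array([-1.2519,  0.2647,  1.6053, -0.    ,  1.2737, -0.0369]), 'joint_velocities': array([-0.0003, -0.0015, -0.0029,  0.0025,  0.0014,  0.0011]), 'tau': array([  0.0011, -51.6706, -36.8589,   0.    ,   0.0063,  -0.    ]), 'ee_pos': array([ 0.2349, -0.6321,  0.2301]), 'tool_rot': array([-0.001 ,  0.9842,  0.177 , -0.0001]), 'wrist_force': array([1.2063, 0.1025, 0.0302]), 'wrist_torque': array([ 0.0233,  0.0197, -0.0164]), 'grip_force': 0.0, 'finger_gap': 0.08556358682993795}
```

View pics/scene0.png

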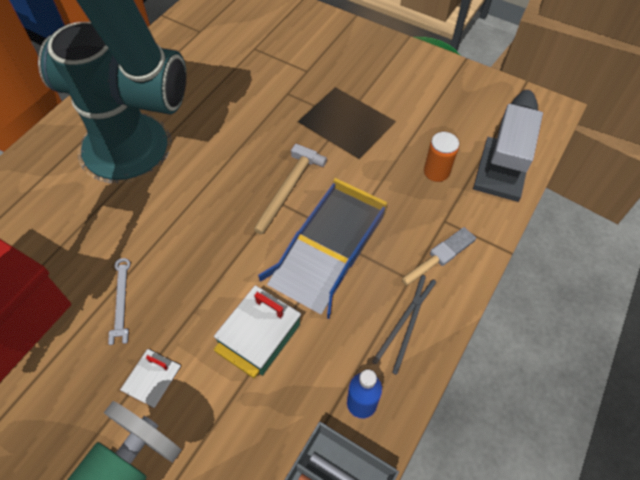

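View pics/top0.png

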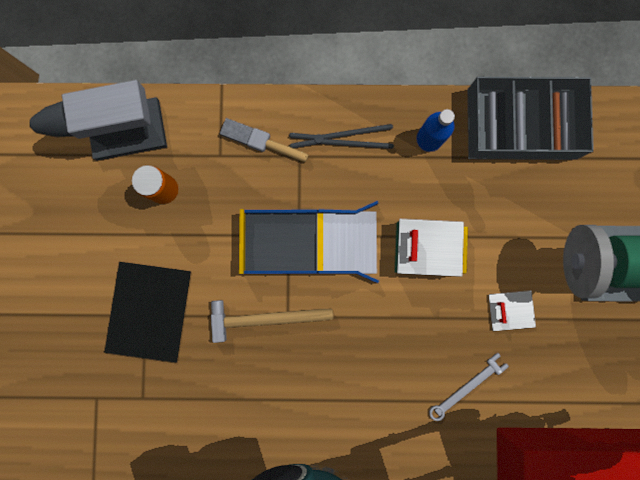

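The scene view shows the ramp, tote and mat in the middle. In the top view (up = +x, left = +y):
- Ramp foot is at (377,244), crest at (320,243) and fence at (241,242).
- The big lid is at (432,248) with its handle at (412,245) and the tote's bar at (466,249).
- The mat is at (148,312), the can at (150,183) and the hammer runs (217,320) to (332,315).
- The small decoy lid is at (511,311).

```bash
python3 - <<'E'
from h import *
np.set_printoptions(precision=4,suppress=True)
im=cv2.imread('pics/top0.png'); hsv=cv2.cvtColor(im,cv2.COLOR_BGR2HSV)
def blobs(m,x0,x1,y0,y1,amin=30):
    z=np.zeros(m.shape,np.uint8); z[y0:y1,x0:x1]=m[y0:y1,x0:x1].astype(np.uint8)
    n,l,st,c=cv2.connectedComponentsWithStats(z)
    return [(st[i],c[i],cv2.minAreaRect(np.argwhere(l==i)[:,::-1].astype(np.float32))) for i in range(1,n) if st[i,4]>amin]
H,S,V=[hsv[...,i].astype(int) for i in range(3)]
yel=(H>18)&(H<32)&(S>180)&(V>120); red=((H<8)|(H>172))&(S>150)&(V>80)
def show(nm,bl,z):
    for st,c,r in bl:
        box=cv2.boxPoints(r); P=unproj('top',box,z)[:,:2]; C=unproj('top',[r[0]],z)[0,:2]
        e=P-np.roll(P,-1,0); print(nm,st[4],'px',np.round(c),'C',C,'sides',np.linalg.norm(e[:2],axis=1),'ang',np.arctan2(e[:2,1],e[:2,0]))
show('yel fence .05',blobs(yel,230,260,195,290),.05)
show('yel crest',blobs(yel,300,340,195,290),.032)
show('bar',blobs(yel,455,480,215,290),.035)
show('handle',blobs(red,395,430,220,270),.098)
show('lid',blobs((S<40)&(V>150),394,470,212,285,200),.060)
show('mat',blobs(V<45,95,200,255,370,500),.004)
show('can white',blobs((S<60)&(V>150),125,170,160,205,100),.11)
ramp=blobs((S<60)&(V>120),322,392,205,285,200); show('ramp',ramp,.016)
cv2.imwrite('pics/z.png',cv2.resize(im[195:295,230:480],None,fx=3.2,fy=3.2,interpolation=cv2.INTER_CUBIC))
blu=(H>100)&(H<125)&(S>130)
show('blue',blobs(blu,230,392,195,290),.04)
E
```

```text
yel fence .05 322 px [241. 241.] C [0.5892 0.153 ] sides [0.0106 0.1349] ang [1.578 0.019]
yel crest 286 px [320. 241.] C [ 0.5906 -0.012 ] sides [0.0086 0.1221] ang [1.5781 0.0078]
bar 195 px [465. 250.] C [ 0.5758 -0.3202] sides [0.0085 0.1   ] ang [ 1.5783 -0.0129]
handle 171 px [414. 245.] C [ 0.5805 -0.2005] sides [0.0606 0.0107] ang [3.0934 1.5346]
lid 2946 px [434. 247.] C [ 0.5789 -0.2415] sides [0.1146 0.1337] ang [3.1053 1.5446]
mat 6650 px [147. 312.] C [0.4369 0.3634] sides [0.2002 0.161 ] ang [3.025  1.4272]
can white 696 px [147. 180.] C [0.706  0.3358] sides [0.0583 0.0567] ang [1.5774 0.0309]
ramp 3163 px [350. 242.] C [ 0.5911 -0.0759] sides [0.1154 0.1347] ang [1.5781 0.0001]
blue 412 px [309. 210.] C [0.6557 0.007 ] sides [0.2824 0.0224] ang [1.6471 0.068 ]
blue 388 px [310. 273.] C [0.524  0.0059] sides [0.0204 0.284 ] ang [3.0923 1.5109]
```

View pics/z.png

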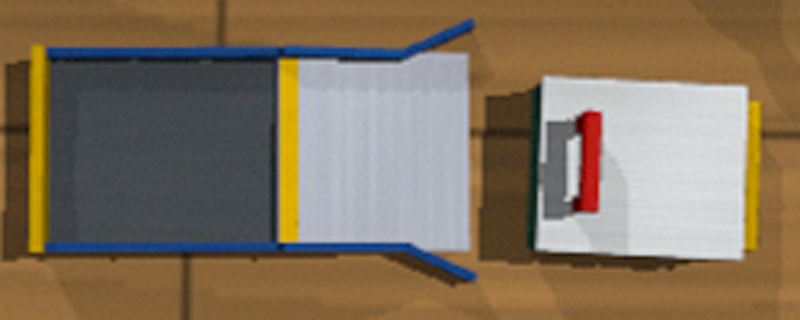

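>>> carry_out(plan=[{"dx": 0.02, "dy": 0.05, "az": 0.17}, {"dx": 0.03, "dy": 0.05, "az": 0.17}, {"dx": 0.03, "dy": 0.05, "az": 0.17}, {"dx": 0.035, "dy": 0.05, "az": 0.17}, {"dx": 0.035, "dy": 0.05, "az": 0.17}], grip=0.062)

```text
schema error: expected keys dx, dy, dz, ax, ay, az
```

>>> carry_out(plan=[{"dx": 0.038, "dz": -0.025, "az": 0.073}, {"dx": 0.038, "dz": -0.025, "az": 0.073}, {"dx": 0.038, "dz": -0.03, "az": 0.073}, {"dx": 0.038, "dz": -0.03, "az": 0.073}, {"dx": 0.038, "dz": -0.03, "az": 0.073}])

```text
schema error: expected keys dx, dy, dz, ax, ay, az
```

All six keys are required.

>>> carry_out(plan=[{"dx": 0.02, "dy": 0.05, "dz": 0, "ax": 0, "ay": 0, "az": 0.17}, {"dx": 0.03, "dy": 0.05, "dz": 0, "ax": 0, "ay": 0, "az": 0.17}, {"dx": 0.03, "dy": 0.05, "dz": 0, "ax": 0, "ay": 0, "az": 0.17}, {"dx": 0.035, "dy": 0.05, "dz": 0, "ax": 0, "ay": 0, "az": 0.17}, {"dx": 0.035, "dy": 0.05, "dz": 0, "ax": 0, "ay": 0, "az": 0.17}], grip=0.062)

```text
time_s: 0.72
ee_pos: [0.3856, -0.3808, 0.2309]
tool_rot: [-0.0, 0.822, 0.569, 0.0]
wrist_force: [1.4, -0.4, -0.8]
finger_gap: 0.0622
grip_force: 0.0
```

>>> carry_out(plan=[{"dx": 0.038, "dy": 0, "dz": -0.025, "ax": 0, "ay": 0, "az": 0.073}, {"dx": 0.038, "dy": 0, "dz": -0.025, "ax": 0, "ay": 0, "az": 0.073}, {"dx": 0.038, "dy": 0, "dz": -0.03, "ax": 0, "ay": 0, "az": 0.073}, {"dx": 0.038, "dy": 0, "dz": -0.03, "ax": 0, "ay": 0, "az": 0.073}, {"dx": 0.038, "dy": 0, "dz": -0.03, "ax": 0, "ay": 0, "az": 0.073}])

```text
time_s: 1.35
ee_pos: [0.576, -0.3824, 0.0897]
tool_rot: [-0.0, 0.706, 0.708, -0.0]
wrist_force: [-0.6, -0.7, 0.5]
finger_gap: 0.0621
grip_force: 0.0
```

>>> carry_out(plan=[{"dx": 0, "dy": 0, "dz": -0.037, "ax": 0, "ay": 0, "az": -0.02}, {"dx": 0, "dy": 0, "dz": -0.037, "ax": 0, "ay": 0, "az": -0.02}, {"dx": 0, "dy": 0.02, "dz": 0, "ax": 0, "ay": 0, "az": 0}, {"dx": 0, "dy": 0.018, "dz": 0, "ax": 0, "ay": 0, "az": 0}, {"dx": 0, "dy": 0.008, "dz": 0, "ax": 0, "ay": 0, "az": 0}])

```text
time_s: 1.98
ee_pos: [0.5764, -0.3358, 0.0194]
tool_rot: [0.002, 0.721, 0.693, 0.0]
wrist_force: [2.7, -3.7, -1.7]
finger_gap: 0.0618
grip_force: 1.4
```

>>> carry_out(plan=[{"dx": 0, "dy": 0.006, "dz": 0, "ax": 0, "ay": 0, "az": 0}, {"dx": 0, "dy": 0.006, "dz": 0, "ax": 0, "ay": 0, "az": 0}, {"dx": 0, "dy": 0.006, "dz": 0, "ax": 0, "ay": 0, "az": 0}])

```text
time_s: 2.35
ee_pos: [0.5766, -0.3206, 0.0194]
tool_rot: [0.003, 0.721, 0.693, 0.0]
wrist_force: [-1.0, -5.2, 3.8]
finger_gap: 0.062
grip_force: 2.7
```

```bash
cat >> h.py <<'E'
def meas(zlid=.060):
    im=manip.read_camera('top'); hsv=cv2.cvtColor(im,cv2.COLOR_BGR2HSV); H,S,V=[hsv[...,i].astype(int) for i in range(3)]
    out=im
    m=((S<40)&(V>150)).astype(np.uint8); red=((H<8)|(H>172))&(S>150)&(V>80)
    red[350:]=0; n,l,st,c=cv2.connectedComponentsWithStats(red.astype(np.uint8))
    for i in range(1,n):
        if st[i,4]>60:
            r=cv2.minAreaRect(np.argwhere(l==i)[:,::-1].astype(np.float32)); P=unproj('top',cv2.boxPoints(r),zlid+.038)[:,:2]
            e=P-np.roll(P,-1,0); L=np.linalg.norm(e,axis=1); k=L.argmax(); print('red',st[i,4],P.mean(0).round(4),L[:2].round(4),'ang(mod pi)',round(float(np.arctan2(e[k,1],e[k,0])%np.pi),3))
    return im
E
python3 - <<'E'
from h import *
im=meas(); cv2.imwrite('pics/a1.png',cv2.resize(im[190:310,300:500],None,fx=3,fy=3)); print(manip.sense()['wrist_force'])
E
```

```text
red 180 [ 0.5804 -0.1852] [0.0606 0.0115] ang(mod pi) 3.098
[ 0.77836885 -3.90717876  2.33562342]
```

View pics/a1.png

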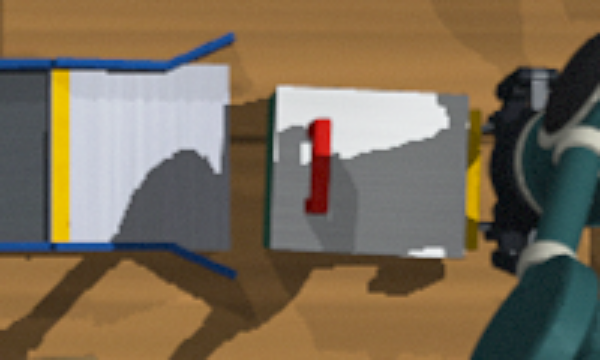

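The tote is square on both fingers with the handle at (319,166) in the crop. It sits about 12 mm short of the ramp line, so I'll steer it over with an S-curve.

>>> carry_out(plan=[{"dx": -0.0023, "dy": 0.01, "dz": -0.001, "ax": 0, "ay": 0, "az": -0.03}, {"dx": -0.002, "dy": 0.01, "dz": -0.001, "ax": 0, "ay": 0, "az": -0.03}, {"dx": -0.0017, "dy": 0.01, "dz": -0.001, "ax": 0, "ay": 0, "az": -0.03}, {"dx": -0.0014, "dy": 0.01, "dz": 0, "ax": 0, "ay": 0, "az": -0.03}, {"dx": -0.001, "dy": 0.01, "dz": 0, "ax": 0, "ay": 0, "az": -0.03}])

```text
time_s: 3.02
ee_pos: [0.5677, -0.2703, 0.0158]
tool_rot: [0.002, 0.771, 0.636, 0.0]
wrist_force: [-1.3, -6.1, 1.5]
finger_gap: 0.062
grip_force: 2.7
```

```bash
python3 - <<'E'
from h import *
meas(); print(manip.sense()['wrist_force'])
E
```

```text
red 180 [ 0.5918 -0.1407] [0.0631 0.014 ] ang(mod pi) 2.952
[-0.16741449 -0.14743012  1.30439607]
```

>>> carry_out(plan=[{"dx": 0.0049, "dy": 0.01, "dz": 0, "ax": 0, "ay": 0, "az": 0.033}, {"dx": 0.0046, "dy": 0.01, "dz": 0, "ax": 0, "ay": 0, "az": 0.033}, {"dx": 0.0042, "dy": 0.01, "dz": 0, "ax": 0, "ay": 0, "az": 0.033}, {"dx": 0.0039, "dy": 0.01, "dz": 0, "ax": 0, "ay": 0, "az": 0.033}, {"dx": 0.0036, "dy": 0.01, "dz": 0, "ax": 0, "ay": 0, "az": 0.033}])

```text
time_s: 3.7
ee_pos: [0.5877, -0.2177, 0.0138]
tool_rot: [-0.001, 0.715, 0.699, -0.0]
wrist_force: [0.4, -3.0, -4.2]
finger_gap: 0.0618
grip_force: 1.7
```

```bash
python3 - <<'E'
from h import *
meas(.075); print(manip.sense()['wrist_force'])
E
```

```text
red 183 [ 0.5907 -0.0916] [0.06   0.0141] ang(mod pi) 3.105
red 69 [ 0.4502 -0.37  ] [0.0067 0.0394] ang(mod pi) 0.093
[ 0.69982558 -0.31117457 -1.20003739]
```

>>> carry_out(plan=[{"dx": 0.0009, "dy": 0.011, "dz": 0, "ax": 0, "ay": 0, "az": 0.01}, {"dx": 0.0009, "dy": 0.011, "dz": 0, "ax": 0, "ay": 0, "az": 0.01}, {"dx": 0.0008, "dy": 0.011, "dz": 0, "ax": 0, "ay": 0, "az": 0.01}, {"dx": 0.0006, "dy": 0.011, "dz": 0.001, "ax": 0, "ay": 0, "az": 0.008}, {"dx": 0, "dy": 0.011, "dz": 0.002, "ax": 0, "ay": 0, "az": 0.005}])

```text
time_s: 4.38
ee_pos: [0.5912, -0.1632, 0.0175]
tool_rot: [0.0, 0.7, 0.714, -0.0]
wrist_force: [0.1, -5.3, -0.7]
finger_gap: 0.0616
grip_force: 2.5
```

>>> carry_out(plan=[{"dx": 0, "dy": 0.01, "dz": 0.002, "ax": 0, "ay": 0, "az": 0}, {"dx": 0, "dy": 0.01, "dz": 0.0025, "ax": 0, "ay": 0, "az": 0}, {"dx": 0, "dy": 0.01, "dz": 0.0025, "ax": 0, "ay": 0, "az": 0}])

```text
time_s: 4.75
ee_pos: [0.5913, -0.1334, 0.0248]
tool_rot: [0.0, 0.701, 0.713, 0.0]
wrist_force: [-0.1, -4.9, -0.8]
finger_gap: 0.0616
grip_force: 2.6
```

```bash
python3 - <<'E'
from h import *
meas(.085); print(manip.sense()['wrist_force'])
E
```

```text
red 193 [ 0.5903 -0.0146] [0.0157 0.0607] ang(mod pi) 0.009
red 69 [ 0.4509 -0.3665] [0.0065 0.039 ] ang(mod pi) 0.1
[-0.64339034 -2.81527289  0.73193975]
```

>>> carry_out(plan=[{"dx": 0, "dy": 0.009, "dz": 0.003, "ax": 0, "ay": 0, "az": 0}, {"dx": 0, "dy": 0.009, "dz": 0.003, "ax": 0, "ay": 0, "az": 0}, {"dx": 0, "dy": 0.007, "dz": 0.0025, "ax": 0, "ay": 0, "az": 0}, {"dx": 0, "dy": 0.005, "dz": 0.0015, "ax": 0, "ay": 0, "az": 0}, {"dx": 0, "dy": 0.004, "dz": 0.001, "ax": 0, "ay": 0, "az": 0}])

```text
time_s: 5.42
ee_pos: [0.5916, -0.1, 0.0361]
tool_rot: [0.001, 0.701, 0.714, -0.0]
wrist_force: [0.2, -5.9, 1.3]
finger_gap: 0.0621
grip_force: 3.3
```

```bash
python3 - <<'E'
from h import *
meas(.085); print(manip.sense()['wrist_force'])
cv2.imwrite('pics/s2.png',manip.read_camera('scene')[150:390,180:500])
E
```

```text
red 195 [0.5901 0.0216] [0.0137 0.0608] ang(mod pi) 0.011
red 68 [ 0.4509 -0.3665] [0.0065 0.039 ] ang(mod pi) 0.1
[-0.41136106 -5.70517521  1.0321688 ]
```

View pics/s2.png

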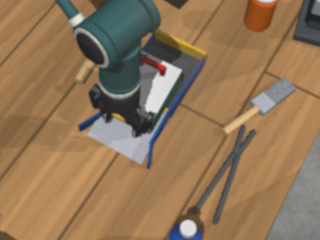

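The view shows the tote on the ramp between the guides with its handle at (153,66). It is close to its tipping point.

>>> carry_out(plan=[{"dx": 0, "dy": 0.003, "dz": 0.001, "ax": 0, "ay": 0, "az": 0}, {"dx": 0, "dy": 0.003, "dz": 0.001, "ax": 0, "ay": 0, "az": 0}, {"dx": 0, "dy": 0.003, "dz": 0.001, "ax": 0, "ay": 0, "az": 0}, {"dx": 0, "dy": 0.003, "dz": 0.001, "ax": 0, "ay": 0, "az": 0}, {"dx": 0, "dy": 0.003, "dz": 0.001, "ax": 0, "ay": 0, "az": 0}])

```text
time_s: 6.15
ee_pos: [0.5921, -0.0857, 0.0416]
tool_rot: [0.001, 0.701, 0.714, 0.0]
wrist_force: [-1.6, -8.7, 3.7]
finger_gap: 0.0618
grip_force: 4.0
```

```bash
python3 - <<'E'
from h import *
im=meas(.085); print(manip.sense()['wrist_force'])
E
```

```text
red 194 [0.5909 0.0382] [0.0118 0.0627] ang(mod pi) 0.012
red 67 [ 0.4499 -0.3668] [0.0063 0.0369] ang(mod pi) 0.082
[-0.72139333 -7.50318517  3.12556344]
```

>>> carry_out(plan=[{"dx": 0, "dy": 0.003, "dz": 0.002, "ax": 0, "ay": 0, "az": 0}, {"dx": 0, "dy": 0.003, "dz": 0.002, "ax": 0, "ay": 0, "az": 0}, {"dx": 0, "dy": 0.004, "dz": 0.002, "ax": 0, "ay": 0, "az": 0}, {"dx": 0, "dy": 0.004, "dz": 0.002, "ax": 0, "ay": 0, "az": 0}])

```text
time_s: 6.7
ee_pos: [0.5919, -0.0703, 0.0495]
tool_rot: [0.0, 0.701, 0.713, 0.001]
wrist_force: [-0.3, 0.9, -0.0]
finger_gap: 0.062
grip_force: 0.4
```

```bash
python3 - <<'E'
from h import *
im=meas(.085); print(manip.sense()['wrist_force'])
K=cal('wrist'); w=manip.read_camera('wrist'); cv2.imwrite('pics/w1.png',w)
E
```

```text
red 178 [0.5897 0.0705] [0.0137 0.0608] ang(mod pi) 0.015
red 67 [ 0.4499 -0.3668] [0.0063 0.0369] ang(mod pi) 0.082
[-0.32271187 -1.22166504  1.03699015]
```

View pics/w1.png

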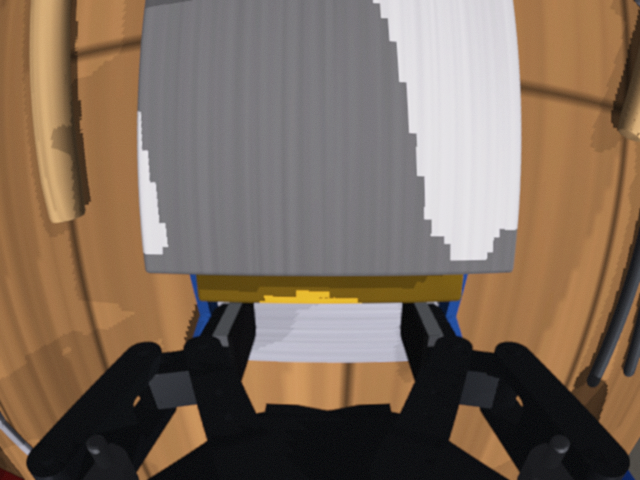

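The tote has nodded forward; in the wrist view the yellow bar at (330,288) sits squarely across both fingertips. Now I'll push it over the lip.

>>> carry_out(plan=[{"dx": 0, "dy": 0.007, "dz": 0, "ax": 0, "ay": 0, "az": 0}, {"dx": 0, "dy": 0.007, "dz": 0, "ax": 0, "ay": 0, "az": 0}, {"dx": 0, "dy": 0.007, "dz": 0, "ax": 0, "ay": 0, "az": 0}, {"dx": 0, "dy": 0.006, "dz": 0, "ax": 0, "ay": 0, "az": 0}, {"dx": 0, "dy": 0.005, "dz": -0.001, "ax": 0, "ay": 0, "az": 0}])

```text
time_s: 7.42
ee_pos: [0.5911, -0.0384, 0.0473]
tool_rot: [0.0, 0.701, 0.714, -0.0]
wrist_force: [-0.4, -4.0, 0.7]
finger_gap: 0.0622
grip_force: 1.9
```

>>> carry_out(plan=[{"dx": 0, "dy": 0.004, "dz": -0.001, "ax": 0, "ay": 0, "az": 0}, {"dx": 0, "dy": 0.004, "dz": -0.001, "ax": 0, "ay": 0, "az": 0}, {"dx": 0, "dy": 0.004, "dz": -0.001, "ax": 0, "ay": 0, "az": 0}])

```text
time_s: 7.8
ee_pos: [0.592, -0.0272, 0.0451]
tool_rot: [0.001, 0.701, 0.713, 0.0]
wrist_force: [-0.6, -6.2, 4.5]
finger_gap: 0.0622
grip_force: 3.1
```

```bash
python3 - <<'E'
from h import *
im=meas(.082); print(manip.sense()['wrist_force'])
K=cal('wrist'); w=manip.read_camera('wrist'); cv2.imwrite('pics/w2.png',w)
E
```

```text
red 171 [0.5896 0.109 ] [0.0118 0.061 ] ang(mod pi) 0.017
red 68 [ 0.4507 -0.3676] [0.0066 0.0392] ang(mod pi) 0.1
[ 0.37135123 -5.47354195  3.86373307]
```

>>> carry_out(plan=[{"dx": 0, "dy": -0.01, "dz": 0, "ax": 0, "ay": 0, "az": 0}, {"dx": 0, "dy": -0.025, "dz": 0.005, "ax": 0, "ay": 0, "az": 0}, {"dx": 0, "dy": -0.035, "dz": 0.045, "ax": 0, "ay": 0, "az": 0}, {"dx": 0, "dy": -0.02, "dz": 0.06, "ax": 0, "ay": 0, "az": 0}, {"dx": 0, "dy": 0, "dz": 0.05, "ax": 0, "ay": 0, "az": 0}])

```text
time_s: 8.52
ee_pos: [0.5909, -0.1178, 0.2051]
tool_rot: [-0.0, 0.702, 0.713, 0.0]
wrist_force: [0.5, -0.0, -0.1]
finger_gap: 0.0617
grip_force: 0.0
```

```bash
python3 - <<'E'
from h import *
np.set_printoptions(precision=4,suppress=True)
im=meas(.077); sc=manip.read_camera('scene'); c=cal('wrist'); w=manip.read_camera('wrist')
cv2.imwrite('pics/top3.png',im); cv2.imwrite('pics/scene3.png',sc); cv2.imwrite('pics/w3.png',w)
a=cv2.resize(im[195:295,230:430],None,fx=4,fy=3,interpolation=cv2.INTER_CUBIC)[:, :800]
b=cv2.resize(sc[160:340,240:420],(400,300)); d=cv2.resize(w,(400,300))
cv2.imwrite('pics/c3.png',np.vstack([a,np.hstack([b,d])]))
print(c)
E
```

```text
red 192 [0.59   0.1097] [0.0119 0.0613] ang(mod pi) 0.017
red 68 [ 0.4503 -0.3694] [0.0066 0.0394] ang(mod pi) 0.1
(array([[371.6483,   0.    , 327.6145],
       [  0.    , 371.6483, 236.6609],
       [  0.    ,   0.    ,   1.    ]]), array([ 0.5925, -0.0431,  0.3538]), array([0.1494, 0.9887, 0.0072, 0.0076]))
```

View pics/c3.png

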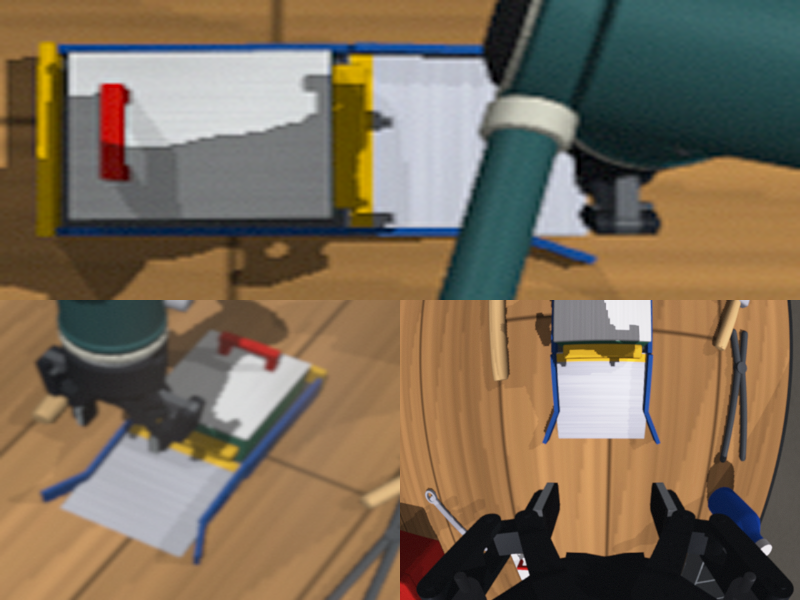

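The lid's rear edge is at crop x=333 and its front edge at 66; the bar hangs behind the crest stripe. I'll check its height numerically.

```bash
python3 - <<'E'
from h import *
np.set_printoptions(precision=4,suppress=True)
top=cv2.imread('pics/top3.png'); sc=cv2.imread('pics/scene3.png'); w=cv2.imread('pics/w3.png')
g=top[:,:,1].astype(int)
for v in (216,225,250,262): print(v,g[v,240:255],g[v,306:322])
print(unproj('top',[(246.5,240),(313.2,240)],.082)[:,:2], unproj('top',[(246.5,240),(313.2,240)],.092)[:,:2])
# handle triangulation top+scene
def redc(im,x0,x1,y0,y1):
    h=cv2.cvtColor(im,cv2.COLOR_BGR2HSV); m=((h[...,0]<8)|(h[...,0]>172))&(h[...,1]>150)&(h[...,2]>80); z=np.zeros_like(m); z[y0:y1,x0:x1]=m[y0:y1,x0:x1]
    return np.argwhere(z)[:,::-1].mean(0)
def ray(n,uv):
    a=unproj(n,[uv],0.)[0]; p=cal(n)[1]; d=a-p; return p,d/np.linalg.norm(d)
a=redc(top,245,275,215,265); b=redc(sc,300,400,160,260)
(p,d),(q,e)=ray('top',a),ray('scene',b)
s=np.linalg.lstsq(np.c_[d,-e],q-p,rcond=None)[0]; print(a,b,p+s[0]*d,q+s[1]*e)
# wrist: rear lid edge & bar rows at column centre
c=(np.array([[371.6483,0,327.6145],[0,371.6483,236.6609],[0,0,1]]),np.array([.5925,-.0431,.3538]),np.array([.1494,.9887,.0072,.0076]))
print('wrist col 320 rows 50-110',w[50:110:2,320].tolist())
for z in(.082,.092): print(z,proj('wrist',[[.590,.002,z]],c),proj('wrist',[[.590,.004,z]],c))
for z in(.057,.067): print('bar',z,proj('wrist',[[.590,-.0137,z]],c))
E
```

```text
216 [156 162 122  85  94  79  66 174 212 200 203 200 203 201 202] [210 211 211 212 211 216 149  74 100 104 108 140 152 147 165 174]
225 [156 171 133  68  51  46  32 179 219 212 211 211 213 206 152] [169 153 147 124 115 118  84  62  72  74  76  71  71  83  83 128]
250 [ 94  93  88  70  57  47  36  95 117 116 114 115 117 115  93] [120 117 116 115 119 121  93  64  78  73  74  72  70 117 164 159]
262 [ 93  93  89  69  52  41  43  95 117 113 114 115 112 114 114] [117 117 115 118 120 126  97  67  70  75  75  71  76  75  77  86]
[[0.5891 0.1375]
 [0.5902 0.0015]] [[0.5884 0.1359]
 [0.5894 0.0013]]
[257.599  238.1198] [353.3094 188.0055] [0.5913 0.1117 0.106 ] [0.5915 0.1118 0.106 ]
wrist col 320 rows 50-110 [[138, 135, 135], [137, 133, 135], [137, 133, 135], [136, 131, 133], [135, 130, 132], [135, 130, 133], [125, 121, 123], [80, 78, 78], [36, 43, 22], [32, 40, 23], [24, 61, 73], [20, 79, 102], [20, 77, 102], [20, 79, 101], [20, 79, 101], [20, 76, 101], [19, 76, 100], [17, 74, 98], [22, 84, 110], [42, 159, 205], [48, 181, 228], [34, 139, 181], [48, 196, 238], [73, 208, 241], [192, 211, 227], [229, 212, 214], [230, 220, 219], [229, 217, 218], [228, 217, 217], [230, 220, 221]]
0.082 [[320.2642  64.0008]] [[320.311   61.3427]]
0.092 [[320.171   61.7093]] [[320.2198  58.9557]]
bar 0.057 [[320.1455  88.4194]]
bar 0.067 [[320.0547  87.1474]]
```

>>> carry_out(plan=[{"dx": 0, "dy": 0.025, "dz": 0, "ax": 0, "ay": 0, "az": 0.17}, {"dx": 0, "dy": 0.025, "dz": 0, "ax": 0, "ay": 0, "az": 0.175}, {"dx": 0, "dy": 0.025, "dz": 0, "ax": 0, "ay": 0, "az": 0.175}, {"dx": 0, "dy": 0.025, "dz": 0, "ax": 0, "ay": 0, "az": 0.175}, {"dx": 0, "dy": 0.025, "dz": 0, "ax": 0, "ay": 0, "az": 0.175}], grip=0.045)

```text
time_s: 9.3
ee_pos: [0.5894, 0.0097, 0.2008]
tool_rot: [-0.002, 0.332, 0.943, -0.0]
wrist_force: [0.7, 0.0, 0.2]
finger_gap: 0.0451
grip_force: 0.0
```

>>> carry_out(plan=[{"dx": 0, "dy": 0.025, "dz": 0, "ax": 0, "ay": 0, "az": 0.175}, {"dx": 0, "dy": 0.025, "dz": 0, "ax": 0, "ay": 0, "az": 0.175}, {"dx": 0, "dy": 0.025, "dz": 0, "ax": 0, "ay": 0, "az": 0.175}, {"dx": 0, "dy": 0.025, "dz": 0, "ax": 0, "ay": 0, "az": 0.175}, {"dx": 0, "dy": 0.003, "dz": 0, "ax": 0, "ay": 0, "az": 0}])

```text
time_s: 9.93
ee_pos: [0.5895, 0.1129, 0.2011]
tool_rot: [-0.002, -0.009, 1.0, 0.0]
wrist_force: [-0.3, -0.6, -0.8]
finger_gap: 0.0451
grip_force: 0.0
```

```bash
python3 - <<'E'
from h import *
np.set_printoptions(precision=4,suppress=True)
c=cal('wrist'); s=manip.sense(); w=manip.read_camera('wrist'); sc=manip.read_camera('scene')
h=cv2.cvtColor(w,cv2.COLOR_BGR2HSV); m=(((h[...,0]<8)|(h[...,0]>172))&(h[...,1]>150)&(h[...,2]>80)).astype(np.uint8)
n,l,st,cc=cv2.connectedComponentsWithStats(m)
for i in range(1,n):
    if st[i,4]>200:
        P=unproj('wrist',cv2.boxPoints(cv2.minAreaRect(np.argwhere(l==i)[:,::-1].astype(np.float32))),.12,c); print(st[i],P[:,:2],P.mean(0))
print(s['ee_pos'],s['joint_pos'])
cv2.imwrite('pics/c4.png',np.hstack([cv2.resize(w,(400,300)),cv2.resize(sc[160:340,240:480],(400,300))]))
E
```

```text
[ 314  196   18   95 1567] [[0.5575 0.1035]
 [0.5573 0.114 ]
 [0.6204 0.1153]
 [0.6206 0.104 ]] [0.589  0.1092 0.12  ]
[0.5895 0.1129 0.2011] [ 0.1473  0.1472  1.8001  0.0009  1.1984 -1.4423]
```

View pics/c4.png

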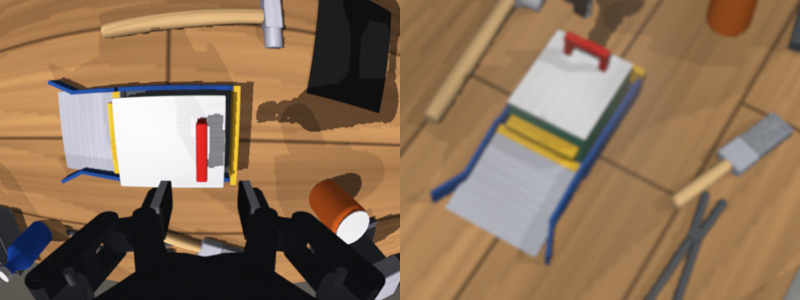

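The wrist view (left) shows the handle at (202,150), between the fingers' planes. The scene view shows the tote sitting flat behind the lip.

>>> carry_out(plan=[{"dx": 0, "dy": -0.0035, "dz": -0.03, "ax": 0, "ay": 0, "az": 0}, {"dx": 0, "dy": 0, "dz": -0.03, "ax": 0, "ay": 0, "az": 0}, {"dx": 0, "dy": 0, "dz": -0.03, "ax": 0, "ay": 0, "az": 0}, {"dx": 0, "dy": 0, "dz": -0.016, "ax": 0, "ay": 0, "az": 0}, {"dx": 0, "dy": 0, "dz": 0, "ax": 0, "ay": 0, "az": 0}])

```text
time_s: 10.65
ee_pos: [0.5898, 0.1072, 0.0959]
tool_rot: [-0.002, -0.008, 1.0, -0.0]
wrist_force: [0.7, -0.2, -0.1]
finger_gap: 0.045
grip_force: 0.0
```

>>> carry_out(plan=[{"dx": 0, "dy": 0, "dz": 0, "ax": 0, "ay": 0, "az": 0}, {"dx": 0, "dy": 0, "dz": 0, "ax": 0, "ay": 0, "az": 0}, {"dx": 0, "dy": 0, "dz": 0, "ax": 0, "ay": 0, "az": 0}, {"dx": 0, "dy": 0, "dz": 0, "ax": 0, "ay": 0, "az": 0}, {"dx": 0, "dy": 0, "dz": 0, "ax": 0, "ay": 0, "az": 0}], grip=0.0, force=60)

```text
time_s: 11.28
ee_pos: [0.5925, 0.1082, 0.0994]
tool_rot: [0.002, -0.009, 1.0, 0.0]
wrist_force: [0.5, -0.5, 6.0]
finger_gap: 0.0106
grip_force: 60.7
```

>>> carry_out(plan=[{"dx": 0, "dy": -0.0009, "dz": 0.0041, "ax": 0.04, "ay": 0, "az": 0}, {"dx": 0, "dy": -0.001, "dz": 0.0041, "ax": 0.04, "ay": 0, "az": 0}, {"dx": 0, "dy": -0.0013, "dz": 0.004, "ax": 0.04, "ay": 0, "az": 0}, {"dx": 0, "dy": -0.0013, "dz": 0.004, "ax": 0.04, "ay": 0, "az": 0}, {"dx": 0, "dy": -0.0016, "dz": 0.0039, "ax": 0.04, "ay": 0, "az": 0}])

```text
time_s: 11.9
ee_pos: [0.5918, 0.1022, 0.1187]
tool_rot: [0.002, -0.009, 0.995, 0.101]
wrist_force: [0.6, 1.1, 1.7]
finger_gap: 0.0106
grip_force: 60.1
```

```bash
python3 - <<'E'
from h import *
s=manip.sense(); print(s['wrist_force'],s['wrist_torque'],rot(s['tool_rot']).as_matrix()[:,2])
w=manip.read_camera('wrist'); sc=manip.read_camera('scene')
cv2.imwrite('pics/c5.png',np.hstack([cv2.resize(w,(400,300)),cv2.resize(sc[160:340,240:480],(400,300))]))
E
```

```text
[0.59959532 1.0505078  1.69875853] [-0.16041455 -0.00996455  0.0628185 ] [ 0.001835    0.20021948 -0.97974935]
```

View pics/c5.png

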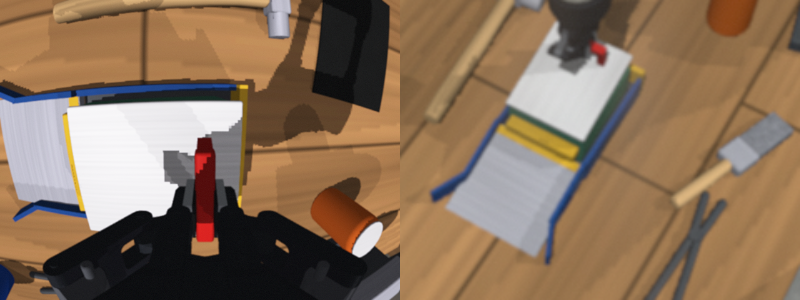

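The lid is gripped at the handle (204,190 in the wrist view). It is tipping up at the front, with its rear end still on the tote.

>>> carry_out(plan=[{"dx": 0, "dy": -0.0017, "dz": 0.0039, "ax": 0.04, "ay": 0, "az": 0}, {"dx": 0, "dy": -0.0018, "dz": 0.0038, "ax": 0.04, "ay": 0, "az": 0}, {"dx": 0, "dy": -0.0019, "dz": 0.0038, "ax": 0.04, "ay": 0, "az": 0}, {"dx": 0, "dy": 0, "dz": 0, "ax": 0, "ay": 0, "az": 0}])

```text
time_s: 12.5
ee_pos: [0.5916, 0.0959, 0.1294]
tool_rot: [0.002, -0.008, 0.987, 0.159]
wrist_force: [1.2, -2.1, 1.2]
finger_gap: 0.0109
grip_force: 60.1
```

>>> carry_out(plan=[{"dx": 0, "dy": 0, "dz": 0.01, "ax": 0, "ay": 0, "az": 0}, {"dx": 0, "dy": 0, "dz": 0.02, "ax": 0, "ay": 0, "az": 0}, {"dx": 0, "dy": 0, "dz": 0.025, "ax": 0, "ay": 0, "az": 0}, {"dx": 0, "dy": 0, "dz": 0.025, "ax": 0, "ay": 0, "az": 0}, {"dx": 0, "dy": 0, "dz": 0.02, "ax": 0, "ay": 0, "az": 0}])

```text
time_s: 13.12
ee_pos: [0.5914, 0.0969, 0.2316]
tool_rot: [0.002, -0.009, 0.987, 0.159]
wrist_force: [-0.0, -0.4, -0.9]
finger_gap: 0.0109
grip_force: 59.7
```

```bash
python3 - <<'E'
from h import *
s=manip.sense(); print(s['wrist_force'],rot(s['tool_rot']).as_matrix().round(3))
sc=manip.read_camera('scene'); cv2.imwrite('pics/c6.png',sc[60:360,200:520])
E
```

```text
[-0.03920846 -0.37662878 -0.85495382] [[-1.    -0.018  0.002]
 [-0.017  0.949  0.314]
 [-0.007  0.314 -0.949]]
```

View pics/c6.png

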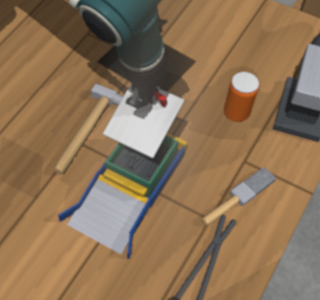

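The lid is off and hangs at (143,120), and the tote is open on the deck. Now I'll level the lid and carry it to the mat.

>>> carry_out(plan=[{"dx": -0.015, "dy": 0.03, "dz": 0, "ax": -0.064, "ay": 0, "az": 0}, {"dx": -0.015, "dy": 0.03, "dz": 0, "ax": -0.064, "ay": 0, "az": 0}, {"dx": -0.015, "dy": 0.03, "dz": 0, "ax": -0.064, "ay": 0, "az": 0}, {"dx": -0.015, "dy": 0.03, "dz": 0, "ax": -0.064, "ay": 0, "az": 0}, {"dx": -0.015, "dy": 0.03, "dz": 0, "ax": -0.063, "ay": 0, "az": 0}])

```text
time_s: 13.8
ee_pos: [0.5153, 0.2475, 0.2294]
tool_rot: [0.0, -0.008, 1.0, -0.0]
wrist_force: [1.0, -0.1, -0.8]
finger_gap: 0.0108
grip_force: 59.7
```

>>> carry_out(plan=[{"dx": -0.015, "dy": 0.031, "dz": -0.01, "ax": 0, "ay": 0, "az": -0.03}, {"dx": -0.015, "dy": 0.031, "dz": -0.02, "ax": 0, "ay": 0, "az": -0.03}, {"dx": -0.015, "dy": 0.031, "dz": -0.025, "ax": 0, "ay": 0, "az": -0.03}, {"dx": -0.015, "dy": 0.031, "dz": -0.03, "ax": 0, "ay": 0, "az": -0.03}, {"dx": -0.013, "dy": 0.031, "dz": -0.03, "ax": 0, "ay": 0, "az": -0.03}])

```text
time_s: 14.42
ee_pos: [0.4422, 0.4026, 0.1134]
tool_rot: [0.0, 0.067, 0.998, 0.001]
wrist_force: [0.7, -0.2, -1.8]
finger_gap: 0.0106
grip_force: 59.8
```

```bash
python3 - <<'E'
from h import *
np.set_printoptions(precision=4,suppress=True)
s=manip.sense(); print(s['ee_pos'],s['wrist_force'],rot(s['tool_rot']).as_matrix().round(3))
im=manip.read_camera('top'); c=cal('wrist'); w=manip.read_camera('wrist')
a=cv2.resize(im[230:400,60:260],(470,400)); cv2.imwrite('pics/c7.png',np.hstack([a,cv2.resize(w,(320,240))[:240]if 0 else cv2.resize(w,(330,400))]))
cv2.imwrite('pics/w7.png',w); import pickle; pickle.dump(c,open('c7.pkl','wb'))
z=.075
for T in [(im,'top',None),(w,'wrist',c)]:
    h=cv2.cvtColor(T[0],cv2.COLOR_BGR2HSV)
E
```

```text
[0.4422 0.4026 0.1134] [ 0.7354 -0.1655 -1.8176] [[-0.991  0.133  0.   ]
 [ 0.133  0.991  0.001]
 [-0.     0.001 -1.   ]]
```

View pics/c7.png

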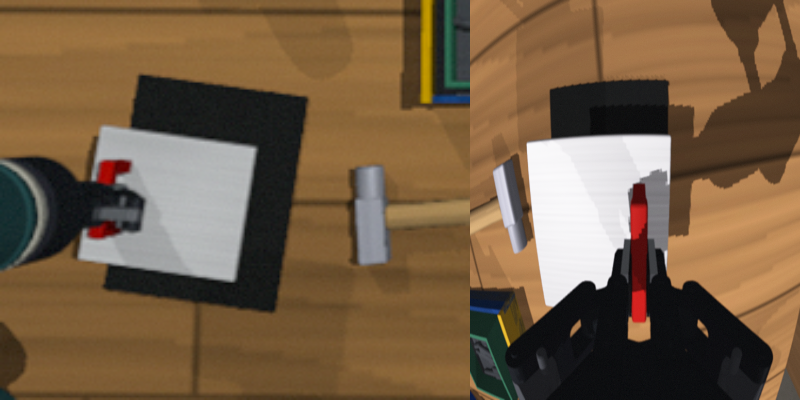

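Both views show the level lid centred over the mat: lid centre at about (131,317) in the top view, allowing for its height, which comes to about (0.435, 0.362). I'll lower it gently.

>>> carry_out(plan=[{"dx": 0, "dy": 0, "dz": -0.02, "ax": 0, "ay": 0, "az": 0}, {"dx": 0, "dy": 0, "dz": -0.02, "ax": 0, "ay": 0, "az": 0}, {"dx": 0, "dy": 0, "dz": -0.018, "ax": 0, "ay": 0, "az": 0}, {"dx": 0, "dy": 0, "dz": -0.012, "ax": 0, "ay": 0, "az": 0}, {"dx": 0, "dy": 0, "dz": 0, "ax": 0, "ay": 0, "az": 0}])

```text
time_s: 15.15
ee_pos: [0.4425, 0.4005, 0.0426]
tool_rot: [-0.001, 0.067, 0.998, -0.0]
wrist_force: [0.1, -0.2, -0.8]
finger_gap: 0.0104
grip_force: 59.7
```

>>> carry_out(plan=[{"dx": 0, "dy": 0, "dz": -0.003, "ax": 0, "ay": 0, "az": 0}, {"dx": 0, "dy": 0, "dz": -0.003, "ax": 0, "ay": 0, "az": 0}, {"dx": 0, "dy": 0, "dz": 0, "ax": 0, "ay": 0, "az": 0}])

```text
time_s: 15.52
ee_pos: [0.4432, 0.4016, 0.0384]
tool_rot: [0.0, 0.066, 0.998, 0.001]
wrist_force: [-0.6, -0.9, -1.0]
finger_gap: 0.0108
grip_force: 59.8
```

>>> carry_out(plan=[{"dx": 0, "dy": 0, "dz": -0.002, "ax": 0, "ay": 0, "az": 0}, {"dx": 0, "dy": 0, "dz": -0.002, "ax": 0, "ay": 0, "az": 0}, {"dx": 0, "dy": 0, "dz": 0, "ax": 0, "ay": 0, "az": 0}])

```text
time_s: 15.9
ee_pos: [0.443, 0.4014, 0.0339]
tool_rot: [-0.0, 0.066, 0.998, 0.0]
wrist_force: [-0.3, -0.3, -1.0]
finger_gap: 0.0106
grip_force: 59.8
```

>>> carry_out(plan=[{"dx": 0, "dy": 0, "dz": -0.002, "ax": 0, "ay": 0, "az": 0}, {"dx": 0, "dy": 0, "dz": 0, "ax": 0, "ay": 0, "az": 0}])

```text
time_s: 16.15
ee_pos: [0.4432, 0.4016, 0.0334]
tool_rot: [0.0, 0.066, 0.998, 0.0]
wrist_force: [-3.2, -2.2, 7.4]
finger_gap: 0.0105
grip_force: 60.8
```

It has touched down at 7 N. Releasing.

>>> carry_out(plan=[{"dx": 0, "dy": 0, "dz": 0.0007, "ax": 0, "ay": 0, "az": 0}, {"dx": 0, "dy": 0, "dz": 0, "ax": 0, "ay": 0, "az": 0}], force=20)

```text
time_s: 16.4
ee_pos: [0.4432, 0.4017, 0.0334]
tool_rot: [0.0, 0.066, 0.998, 0.001]
wrist_force: [-2.9, -1.2, 4.5]
finger_gap: 0.0109
grip_force: 60.6
```

>>> carry_out(plan=[{"dx": 0, "dy": 0, "dz": 0, "ax": 0, "ay": 0, "az": 0}, {"dx": 0, "dy": 0, "dz": 0, "ax": 0, "ay": 0, "az": 0}, {"dx": 0, "dy": 0, "dz": 0, "ax": 0, "ay": 0, "az": 0}, {"dx": 0, "dy": 0, "dz": 0, "ax": 0, "ay": 0, "az": 0}, {"dx": 0, "dy": 0, "dz": 0, "ax": 0, "ay": 0, "az": 0}], grip=0.045)

```text
time_s: 17.02
ee_pos: [0.4431, 0.4015, 0.0328]
tool_rot: [0.0, 0.066, 0.998, 0.0]
wrist_force: [0.0, -0.4, -0.6]
finger_gap: 0.045
grip_force: 0.0
```

>>> carry_out(plan=[{"dx": 0, "dy": 0, "dz": 0.015, "ax": 0, "ay": 0, "az": 0}, {"dx": 0, "dy": 0, "dz": 0.03, "ax": 0, "ay": 0, "az": 0}, {"dx": 0, "dy": 0, "dz": 0.04, "ax": 0, "ay": 0, "az": 0}, {"dx": 0, "dy": 0, "dz": 0.04, "ax": 0, "ay": 0, "az": 0}, {"dx": 0, "dy": 0, "dz": 0.04, "ax": 0, "ay": 0, "az": 0}])

```text
time_s: 17.65
ee_pos: [0.4432, 0.4016, 0.2005]
tool_rot: [0.001, 0.066, 0.998, 0.001]
wrist_force: [0.5, 0.1, -0.4]
finger_gap: 0.0447
grip_force: 0.0
```

```bash
python3 - <<'E'
from h import *
np.set_printoptions(precision=4,suppress=True)
im=meas(.016); w=manip.read_camera('wrist'); sc=manip.read_camera('scene')
cv2.imwrite('pics/c8.png',np.vstack([np.hstack([cv2.resize(im[130:400,60:420],(400,300)),cv2.resize(w,(400,300))]),cv2.resize(sc[60:360,150:550],(800,300))[:, :800]]))
h=cv2.cvtColor(im,cv2.COLOR_BGR2HSV); m=((h[...,1]<45)&(h[...,2]>100)).astype(np.uint8); m[:260]=0;m[:,:85]=0;m[370:]=0;m[:,205:]=0
p=np.argwhere(m)[:,::-1].astype(np.float32); r=cv2.minAreaRect(p); P=unproj('top',cv2.boxPoints(r),.016); print(P[:,:2],P.mean(0))
E
```

```text
red 236 [0.4411 0.3968] [0.0648 0.0228] ang(mod pi) 3.018
red 68 [ 0.4461 -0.3914] [0.0069 0.0418] ang(mod pi) 0.107
[[0.3951 0.4936]
 [0.5092 0.4819]
 [0.4835 0.2886]
 [0.3699 0.3017]] [0.4394 0.3914 0.016 ]
```

View pics/c8.png

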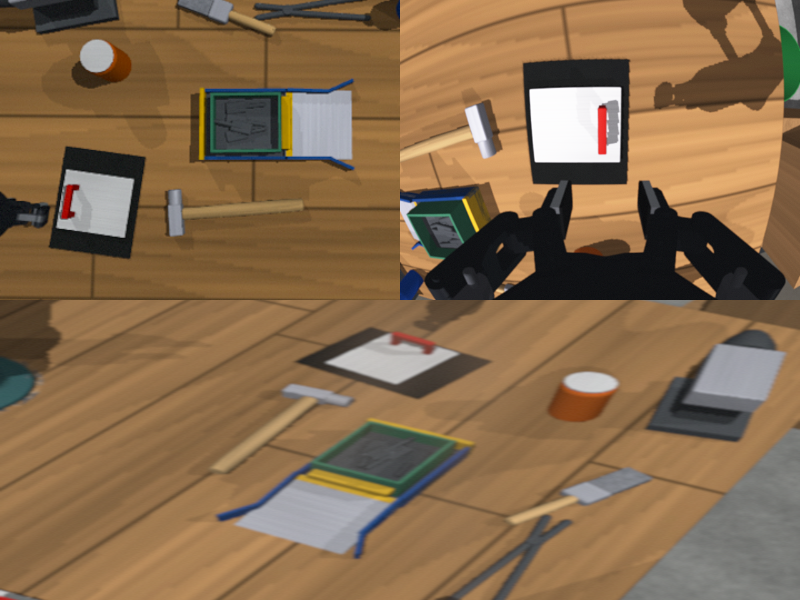

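The lid lies flat and centred on the mat, the open tote sits on the deck, the hammer and can haven't moved, and the gripper is clear. Handing in.

```bash
python3 -c "
from station import manip
print(manip.sign_off())"
```

```text
the job is handed in; nothing more can be done
None
```

I pushed the tote up the ramp until it sat flat on the deck, then tipped the lid up and lifted it off. I set it down flat, handle up, in the middle of the mat, and handed the job in at about 18 s; the hammer and can weren't touched.

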